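# Fit a soldering brick into its sloped spring-catch stand

## Task

Fit the long narrow soldering brick into the carriage of the sloped steel stand: hook one end under the fixed lip at the low end, then swing the brick down until it lies flat on the rail and the spring catch at the high end has snapped over it. The carriage is clamped at a different place along the rail each time, so feel your way in with light force and never ram the brick. Leave the wide brick, the wax block and the wooden ring clamp where they are.

Things in the scene. Friction and masses are not known exactly. Their poses are not given: they have to be found in the camera images.
- brick: the long narrow pale grey soldering brick, 36 x 165 x 20 mm (x, y, z of its frame), about 0.1 to 0.2 kg, lying loose and flat on the bench. Origin: centre of its underside; y along its length, z up. Plain and symmetric: either end may be hooked.
- brick_mid (a point): centre of the narrow brick (10 mm above the centre of its underside)
- brick_end_a (a point): centre of the brick's end face at +y
- brick_end_b (a point): centre of the brick's end face at -y
- wide_brick: bystander: wide soldering brick 68 x 152 x 23 mm, loose on the bench; origin: centre of its underside
- wax: bystander: block of yellow-brown wax 32 x 46 x 21 mm, loose; origin: centre of its underside
- clamp: bystander: wooden ring clamp 28 x 149 x 23 mm, loose; origin: centre of its underside
- bed: sloped rail of the fixed steel stand. x points up the slope (15 deg above level), roughly towards the robot, y across, z square to the rail. Origin on the rail's top face (z = 0, 36 mm above the bench), rail 24 mm wide (fingers can straddle it), x = -31 to 253 mm. The steel carriage on it is clamped 0 to 35 mm up from the origin: call this c, not reported, to be felt or seen.
- bed_low (a point): the bed's origin: the inner face of the carriage's low end wall is at bed x = c (0 to 35 mm). A fixed lip overhangs x = c to c + 12 mm, underside z = 26 mm, top 30 mm; side cheeks (x = c - 6 to c + 18 mm, 30 mm high) leave 41 mm between them. A seated brick lies flat on the rail, its low end face 0 to 5 mm from the wall.
- bed_high (a point): point on the rail at bed x = 162 mm, near the carriage's high end. Side guides (x = c + 140 to c + 164 mm, 12 mm high) leave 45 mm between them; end stops at x = c + 170 mm. The catch's ramp rises from its tip (x = c + 161, z = 20 mm) to its top (x = c + 170, z = 41 mm); behind it the housing and thumb tab reach x = c + 203, z = 46 mm.
- catch (a joint): spring catch (dark steel leaf 18 mm wide) at the carriage's high end, slides along bed x: 0 = forward, at rest; positive = pushed back, at most 0.014 m. Spring 2.4 N plus 0.3 N per mm. The raised end of a hooked brick rests on its ramp; 5 to 15 N down on the brick's top near that end drives the catch back until it snaps forward over the brick.

How it is judged:
By the outcome, as a careful person would: the job done as asked, in the order asked, and still so for the second after the job is handed in, with the robot touching nothing.
It also fails if it takes over 58 s, if anything falls off the work surface, if the arm or the gripper's body presses on something with over 40 N, if the wrist force passes 120 N, or if a joint passes its speed limit or range.

## Robot

A 6-joint arm with a two-finger parallel gripper is mounted at the origin on a cart in front of the work surface, level with it; the furniture and walls round the work are solid. World frame = base frame: x ahead of the robot, y to its left, z up, the work surface at z = 0. Lengths are in mm, angles in degrees, forces in N, time in s.
With the tool pointing down it reaches from about 250 to 850 mm from the base axis. Payload 12.5 kg.
Tool frame: the origin (TCP) lies at the very end of the fingers, on their centre line; the grasp point (between the pads) lies 19 mm behind it; z points along the fingers, y is the line along which they close (so a half turn about z gives the same grasp; the last joint's range is limited). The gripper opens to 93 mm and grips with 3 to 60 N. Pads are 15 mm wide; open, the fingers measure 128 mm over their backs; the gripper's body (75 mm by 188 mm) begins 65 mm behind the grasp point.
Start: joints at [63.793, 20.094, 94.641, -0, 65.266, -4.847], TCP at [200.291, 512.218, 218.633] pointing down, gripper open.
Joint ranges: [-157.81, 157.81], [-45, 120.19], [0.68, 151.7], [-89.99, 269.99], [4.06, 180], [-164.3, 164.3]. Speed limits (degrees/s): [127.2, 127.2, 159.86, 180, 180, 180].

## Interface

Orientations are given as [roll, pitch, yaw] about the fixed x, y, z axes, in that order (R = Rz(yaw) Ry(pitch) Rx(roll)).
In Python, from bench import env gives the robot as it stands. Calls block until the motion is done:
- env.move_to(position, orientation): joint-space move of the TCP to a pose.
- env.line_to(position, attitude=None, velocity=150, contact_N=None): straight line of the TCP; attitude=None keeps the orientation; velocity is the mean speed in mm/s. With contact_N (N) it stops when the force on the tool has changed by that much, and returns True; else False.
- env.move_joints(angles): joint-space move.
- env.open_gripper() and env.clamp(squeeze=None): open the fingers fully, or close them until they stop; squeeze is the grip in N (None keeps the last).
- env.dwell(seconds).
- env.inverse_kinematics(position, orientation): joint angles nearest the present ones, or None.
- env.read_state(): the state.
- env.get_image(name): name is "scene" or "side" or "wrist"; returns (picture, depth): 400x640x3 uint8, blue, green, red; 400x640 float32, mm along the optical axis (not along the pixel's ray), 0 where there is no reading.
- env.camera_params(name): a dict with "fx", "fy", "cx", "cy" (pixels), "dist_coeffs" ([k1, k2, p1, p2, k3] as OpenCV has them; the pictures are not rectified), "world_to_cam" (4x4, takes a point from world to camera coordinates); the wrist camera has in their place "T_tool_cam" (4x4, takes a point from camera to tool coordinates, whose origin is the TCP and whose axes are the flange's). Camera axes: x right, y up, looking along -z (the intrinsics and any distortion apply to the point x, -y, -z); pixel columns grow to the right and rows downward; lengths in mm; the calibration is good to about 2 mm. A picture is of the moment at which its call begins: read the wrist's pose just before it. camera_params takes no time and is no camera call.
A pose or a line that the arm cannot do raises env.IKError and nothing moves.
- env.sign_off(): hands the job in; it is judged then, once.
The state is a dict: "t": time; "joint_positions": joint angles; "qvel": joint speeds; "tau": joint torques, N m; "position": TCP position; "tool_rot": TCP orientation; "wrist_force": force on the tool from outside, world axes, zero at the start; "moment": the same for the moment, N m; "finger_gap": finger opening in mm; "grasp_force": force on a finger pad.
Only numpy, scipy, OpenCV 4.12 (cv2) and the standard library are available. Lean on these libraries where they do the work, as an engineer would, in place of code of your own. Each camera call takes 0.05 s, during which the arm holds its last target. There are 200 camera calls.

## Working session

There is one attempt and no reset: what is moved stays moved. The work goes in short steps, each a Python script; the robot and the scene stay as the last script left them, time stands still between calls to the robot, and variables do not carry over. Pictures are saved under pics/ and viewed, at most 10 in all, crops included, and the job is handed in when it is done.

```bash
ls; mkdir -p pics; python3 - <<'E'
from bench import env
import cv2,numpy as np,pickle
d={}
for n in("scene","side","wrist"):
    s=env.read_state(); im,dp=env.get_image(n); p=env.camera_params(n); d[n]=(im,dp,p,s)
    cv2.imwrite(f"pics/{n}0.png",im); print(n,{k:np.round(v,3).tolist() for k,v in p.items()}, (dp>0).mean())
pickle.dump(d,open("d0.pkl","wb")); print(s)
E
```

```text
pics
scene {'fx': 441.103, 'fy': 441.103, 'cx': 331.73, 'cy': 197.871, 'dist_coeffs': [0.042, 0.0, 0.0, 0.0, 0.0], 'world_to_cam': [[0.852, -0.524, -0.006, -457.984], [0.403, 0.649, 0.645, -304.374], [-0.334, -0.552, 0.764, -965.938], [0.0, 0.0, 0.0, 1.0]]} 0.99587890625
side {'fx': 459.559, 'fy': 459.559, 'cx': 321.171, 'cy': 203.367, 'dist_coeffs': [0.001, 0.0, 0.0, 0.0, 0.0], 'world_to_cam': [[0.999, -0.031, -0.008, -552.898], [0.024, 0.568, 0.823, -110.268], [-0.021, -0.822, 0.568, -1195.435], [0.0, 0.0, 0.0, 1.0]]} 0.9957421875
wrist {'fx': 330.268, 'fy': 330.268, 'cx': 315.941, 'cy': 196.547, 'dist_coeffs': [-0.015, 0.0, 0.0, 0.0, 0.0], 'T_tool_cam': [[0.001, 0.961, 0.276, 75.192], [1.0, -0.001, 0.001, 0.598], [0.001, 0.276, -0.961, -165.629], [0.0, 0.0, 0.0, 1.0]]} 0.996125
{'t': 0.1, 'joint_positions': array([ 6.37938827e+01,  2.01205892e+01,  9.46727404e+01, -7.07996779e-04,
        6.52671453e+01, -4.84829845e+00]), 'qvel': array([ 0.02899559, -0.08675175, -0.06663872,  0.12608316,  0.16321217,
        0.07723722]), 'tau': array([-3.23715703e-04, -4.98034787e+01, -2.85706133e+01,  6.99338433e-02,
        2.38547620e-02,  3.59442208e-05]), 'position': array([200.15467528, 511.94986998, 218.16519345]), 'tool_rot': array([-1.79939687e+02, -4.47076184e-03,  1.58642475e+02]), 'wrist_force': array([-0.19313976,  0.52156549,  0.08681439]), 'moment': array([0.0002413 , 0.01048224, 0.00653377]), 'grasp_force': 0.0, 'finger_gap': 93.09718540480463}
```

View pics/scene0.png

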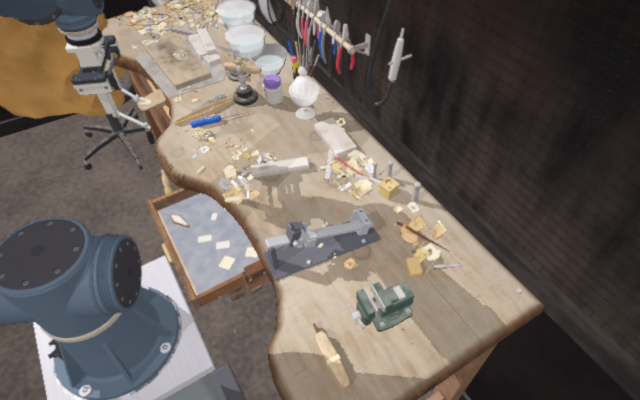

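View pics/side0.png

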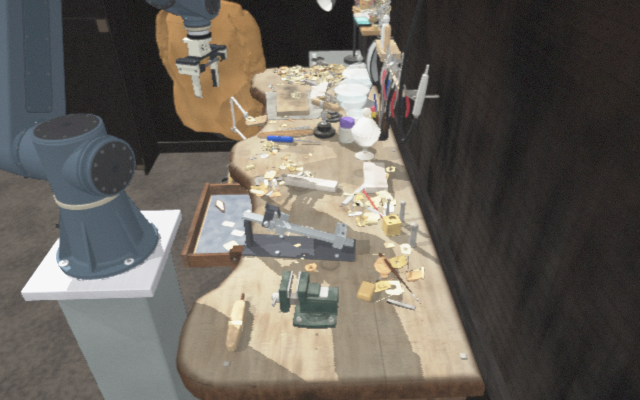

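The narrow brick is at scene (280,168) / side (311,184), and the wide brick at scene (335,138). The stand runs from its high end near scene (285,238) to its low end at (365,218). Next I'll get coarse positions from depth.

```bash
cat > h.py <<'E'
import cv2,numpy as np
from scipy.spatial.transform import Rotation as R
def T_world_cam(p,s):
    if "world_to_cam" in p: return np.linalg.inv(np.array(p["world_to_cam"]))
    T=np.eye(4);T[:3,:3]=R.from_euler("xyz",s["tool_rot"],degrees=True).as_matrix();T[:3,3]=s["position"]
    return T@np.array(p["T_tool_cam"])
def cloud(im,dp,p,s):
    "world point per pixel (HxWx3)"
    K=np.array([[p["fx"],0,p["cx"]],[0,p["fy"],p["cy"]],[0,0,1]])
    v,u=np.mgrid[:400,:640].astype(np.float32)
    n=cv2.undistortPoints(np.stack([u,v],-1).reshape(-1,1,2),K,np.array(p["dist_coeffs"])).reshape(400,640,2)
    c=np.stack([n[...,0]*dp,-n[...,1]*dp,-dp],-1)
    T=T_world_cam(p,s); return c@T[:3,:3].T+T[:3,3]
E
python3 - <<'E'
import pickle;from h import *
d=pickle.load(open("d0.pkl","rb"))
for n,pts in(("scene",[(280,168),(255,172),(305,162),(335,138),(270,243),(300,235),(340,225),(365,218),(375,235),(275,270),(300,200),(388,187),(330,355)]),("side",[(311,184),(250,218),(345,240),(270,220),(300,232)])):
    c=cloud(*d[n])
    for u,v in pts: print(n,u,v,c[v,u].round(0))
E
```

```text
scene 280 168 [522. 258.  19.]
scene 255 172 [454. 280.  21.]
scene 305 162 [594. 240.  20.]
scene 335 138 [721. 279.  23.]
scene 270 243 [365. -14.  99.]
scene 300 235 [439. -19.  81.]
scene 340 225 [547. -25.  51.]
scene 365 218 [603. -51.  69.]
scene 375 235 [625. -70.   4.]
scene 275 270 [360. -29.   6.]
scene 300 200 [519. 137.  -0.]
scene 388 187 [729.  22.  39.]
scene 330 355 [ 362. -278.   22.]
side 311 184 [530. 247.  19.]
side 250 218 [378. -25.  96.]
side 345 240 [612. -42.  33.]
side 270 220 [428. -37.  98.]
side 300 232 [500. -39.  60.]
```

```bash
python3 - <<'E'
from bench import env
import pickle;from h import *
d={}
for n,pos,yaw in(("stand",[445,-35,240],173),("brick",[510,262,170],164)):
    env.move_to(pos,[180,0,yaw]); env.dwell(0.2)
    s=env.read_state(); im,dp=env.get_image("wrist"); d[n]=(im,dp,env.camera_params("wrist"),s)
    cv2.imwrite(f"pics/{n}1.png",im); print(s["t"],s["position"],s["joint_positions"].round(1))
pickle.dump(d,open("d1.pkl","wb"))
E
```

```text
2.5 [445.0649857  -34.62515268 239.98472287] [-10.4   7.7 107.6   0.   64.7 -93.5]
3.9417 [510.34357542 261.11632682 170.43326992] [ 22.4  25.5  93.9  -0.   60.5 -51.5]
```

View pics/stand1.png

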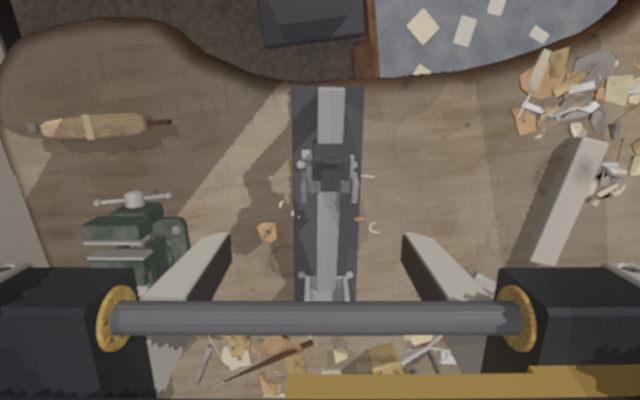

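View pics/brick1.png

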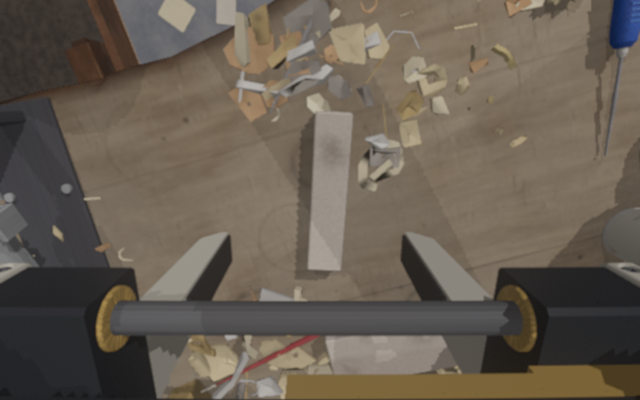

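The stand view shows the rail at columns 318–345 from row 88, the catch near (328,165) and the low cheeks and lip around rows 272–300. The brick view shows the narrow brick clear, with corners (316,112), (353,112), (340,270) and (308,268), and loose scraps beside it near (375,165).

```bash
python3 - <<'E'
import pickle;from h import *
d=pickle.load(open("d1.pkl","rb"))
c=cloud(*d["brick"]); im=d["brick"][0]
m=((c[...,2]>14)&(c[...,2]<27)).astype(np.uint8); m[275:]=0; m[:,:295]=0;m[:,370:]=0
m=cv2.morphologyEx(m,cv2.MORPH_OPEN,np.ones((7,7)))
n,l,st,_=cv2.connectedComponentsWithStats(m); k=1+st[1:,4].argmax(); P=c[l==k]
print("brick n",len(P),st[k],"z",np.percentile(P[:,2],[5,50,95]), cv2.minAreaRect(P[:,:2].astype(np.float32)))
print("bench z near", np.median(c[200:240,255:290,2]),np.median(c[220:240,360:390,2]))
c=cloud(*d["stand"])
print("bench", np.median(c[200:220,380:400,2]))
# rail: mid portion
sub=c[200:262,322:334].reshape(-1,3); sub2=c[95:138,324:340].reshape(-1,3)
for q in(sub,sub2):
    A=np.c_[q[:,:2],np.ones(len(q))]; print("plane",np.linalg.lstsq(A,q[:,2],rcond=None)[0],q.mean(0))
for v in list(range(84,140,6))+list(range(140,302,3)):
    row=c[v,290:370]; h=row[:,2]
    print(v,"x%.0f"%row[38,0],"z",h[::4].round(0).astype(int).tolist())
E
```

```text
brick n 5667 [ 307  111   45  160 5667] z [18.15022157 19.41345285 20.61865047] ((528.9503784179688, 268.5441589355469), (36.00523376464844, 165.32308959960938), 71.00890350341797)
bench z near -0.7907722751250787 -0.9322388828088606
bench -1.035986231919793
plane [ -0.59657242  -0.65659233 346.68930561] [509.62535957 -29.55984015  62.06963389]
plane [ -0.49174043  -0.93161577 272.9598509 ] [384.68156166 -13.02406547  95.92980019]
84 x352 z [-7, -8, -8, -10, -11, -11, -8, -10, -8, -8, -8, -6, -6, -6, -5, -5, -5, -6, -4, -7]
90 x362 z [-2, 6, 5, 5, 5, 4, 6, 100, 101, 102, 101, 102, 100, 102, 5, 6, 5, 6, 5, -2]
96 x367 z [-1, 7, 6, 6, 5, 5, 87, 100, 97, 99, 101, 99, 101, 100, 85, 5, 7, 7, 6, 0]
102 x372 z [0, 4, 6, 5, 5, 6, 86, 99, 100, 97, 98, 98, 98, 98, 6, 5, 4, 5, 6, 0]
108 x377 z [-1, 6, 7, 5, 5, 4, 4, 97, 97, 97, 97, 96, 97, 97, 5, 6, 5, 6, 5, 1]
114 x382 z [-2, 6, 4, 6, 6, 5, 7, 94, 95, 95, 95, 95, 95, 95, 4, 6, 5, 4, 6, -1]
120 x388 z [0, 5, 4, 6, 5, 5, 5, 93, 93, 95, 96, 93, 94, 93, 6, 5, 5, 4, 6, 0]
126 x393 z [-2, 5, 6, 5, 6, 5, 6, 93, 93, 92, 92, 91, 92, 93, 6, 6, 6, 4, 4, 
[... 4080 characters left out ...]
, -2, -2]
278 x579 z [-1, 4, 6, 4, 36, 30, 33, 42, 41, 43, 42, 42, 31, 36, 34, 6, 6, -3, -1, -1]
281 x585 z [-1, 5, 7, 4, 41, 29, 30, 41, 41, 41, 41, 41, 30, 40, 41, 5, 6, -1, -1, 0]
284 x589 z [-1, 5, 6, 6, 45, 29, 29, 38, 39, 39, 40, 40, 30, 42, 45, 6, 6, -2, 0, -1]
287 x595 z [-1, 5, 5, 5, 50, 29, 27, 37, 37, 38, 38, 39, 28, 44, 51, 5, 6, -1, -1, 0]
290 x600 z [-1, 5, 5, 7, 55, 34, 33, 36, 38, 36, 39, 36, 34, 43, 56, 6, 6, -2, -1, -1]
293 x602 z [-2, 5, 6, 6, 59, 40, 38, 38, 40, 38, 39, 38, 39, 45, 59, 5, 5, -1, 0, 0]
296 x604 z [-1, 4, 4, 4, 65, 44, 44, 44, 43, 43, 43, 44, 44, 48, 64, 6, 6, -2, -1, -2]
299 x605 z [-2, 6, 5, 6, 68, 48, 48, 47, 47, 48, 47, 48, 48, 48, 69, 5, 5, -1, -1, -2]
```

```bash
cat >> h.py <<'E'
E
python3 - <<'E'
import pickle;from h import *
d=pickle.load(open("d1.pkl","rb"))
c=cloud(*d["stand"]); c[...,2]+=1.0
# rail mask: points near expected rail plane
u=np.arange(640)[None,:]+0*np.arange(400)[:,None]; v=np.arange(400)[:,None]+0*u
def railpts(r0,r1):
    m=(v>=r0)&(v<r1)&(u>305)&(u<355)&(c[...,2]>40)&(c[...,2]<110); return m
mid=[]
for r in list(range(104,136))+list(range(206,268)):
    p=c[r][railpts(r,r+1)[r]]; mid.append(np.r_[p.mean(0),np.linalg.norm(p[-1]-p[0])])
mid=np.array(mid); print("width",np.median(mid[:,3]))
k=np.polyfit(mid[:,0],mid[:,1],1); print("line",k,"resid",np.std(mid[:,1]-np.polyval(k,mid[:,0])))
yaw=np.arctan2(k[0],1)+np.pi; ex=np.array([np.cos(yaw),np.sin(yaw)])
s=mid[:,:2]@ex; kz=np.polyfit(s,mid[:,2],1); print("slope deg",np.degrees(np.arctan(kz[0])),"yaw",np.degrees(yaw))
t=np.tan(np.radians(15)); z0=np.mean(mid[:,2]-t*s); s0=(36-z0)/t
x0=np.array([1,np.polyval(k,0)*0+0]); 
# origin
q=np.array([0,k[1]]); o=q+ex*(s0-q@ex); B=np.r_[o,36]
Rb=R.from_euler("xyz",[0,-15,np.degrees(yaw)],degrees=True).as_matrix()
print("origin",B); np.savez("bed.npz",B=B,Rb=Rb,yaw=np.degrees(yaw))
b=(c-B)@Rb; 
top=b[86:92,322:340].reshape(-1,3); top=top[abs(top[:,2])<4]; print("rail high end x max (253):",top[:,0].max())
def show(n,m): 
    p=b[m]; print(n,len(p),"x",np.percentile(p[:,0],[1,5,50,95,99]).round(1),"y",np.percentile(p[:,1],[2,98]).round(1),"z",np.percentile(p[:,2],[5,95]).round(1))
box=(u>285)&(u<372)
gu=box&(v>170)&(v<206)&(abs(b[...,1])>20)&(abs(b[...,1])<32)&(b[...,2]>9)&(b[...,2]<15)
show("guide c+140..164",gu&(b[...,1]>0)); show("guide",gu&(b[...,1]<0))
show("catch leaf z>30",box&(v>140)&(v<200)&(b[...,2]>38)&(abs(b[...,1])<8))
show("housing all",box&(v>140)&(v<200)&(b[...,2]>6)&(abs(b[...,1])<15))
show("cheek z24-32",box&(v>265)&(v<301)&(abs(b[...,1])>18)&(abs(b[...,1])<32)&(b[...,2]>24)&(b[...,2]<33))
show("cheek all",box&(v>265)&(v<301)&(abs(b[...,1])>21)&(abs(b[...,1])<32)&(b[...,2]>2)&(b[...,2]<33))
show("wall z3-14",box&(v>285)&(v<301)&(abs(b[...,1])<12)&(b[...,2]>4)&(b[...,2]<20))
for r in range(284,303): print(r,b[r,328].round(1),end=" ")
d0=pickle.load(open("d0.pkl","rb"))
for n in("scene","side"):
    w=cloud(*d0[n]);g=(w-B)@Rb
    def sh(t,m):
        p=g[m]; print(n,t,len(p), "" if len(p)<3 else (np.percentile(p[:,0],[2,50,98]).round(1),np.median(p[:,1]).round(1),np.median(p[:,2]).round(1)))
    near=(abs(g[...,1])<30)
    sh("rail",(abs(g[...,1])<12)&(abs(g[...,2])<6)&(g[...,0]>60)&(g[...,0]<120))
    sh("lowtop",near&(g[...,0]<50)&(g[...,0]>-30)&(g[...,2]>26)&(g[...,2]<36))
    sh("hightop",near&(g[...,0]>140)&(g[...,2]>40)&(g[...,2]<52))
E
```

```text
width 23.085272091214478
line [-0.12671883 34.27026938] resid 0.2774850351949475
slope deg 15.010465287569914 yaw 172.77803764850245
origin [604.96071064 -42.3896441   36.        ]
rail high end x max (253): 255.26412992856933
guide c+140..164 151 x [145.  145.6 158.4 178.  181. ] y [20.1 28.3] z [10.5 14.2]
guide 152 x [145.1 146.3 159.3 178.6 181.2] y [-28.3 -20.2] z [10.3 13.9]
catch leaf z>30 621 x [174.5 175.7 191.  206.8 207.1] y [-7.6  7.5] z [40.1 46. ]
housing all 1413 x [174.8 177.6 198.2 206.7 322.6] y [-14.2  14.2] z [11.8 45.7]
cheek z24-32 45 x [20.4 20.5 21.6 22.5 22.8] y [-26.   25.7] z [24.5 30.2]
cheek all 173 x [20.3 20.5 21.6 22.7 23. ] y [-26.3  26.3] z [ 3.8 29.3]
wall z3-14 133 x [2.5 2.8 3.6 4.7 5.2] y [-11.   11.6] z [ 4.6 14.3]
284 [17.3 -3.3  0.7] 285 [15.1 -3.4  0.2] 286 [12.8 -3.4 -0.3] 287 [10.5 -3.5 -0.8] 288 [10.  -3.5  0.4] 289 [ 7.7 -3.6 -0.1] 290 [ 5.8 -3.6 -0.2] 291 [ 4.9 -3.6  0.7] 292 [ 2.8 -3.7  0.3] 293 [ 4.6 -3.5  3.6] 294 [ 3.9 -3.5  4.6] 295 [ 4.  -3.4  6.4] 296 [ 3.3 -3.4  7.4] 297 [ 4.3 -3.3  9.9] 298 [ 4.7 -3.3 11.9] 299 [ 3.8 -3.3 12.7] 300 [ 3.9 -3.2 14.4] 301 [260.5   9.5 242.4] 302 [260.5   9.5 242.7] scene rail 185 (array([ 61.8,  90.4, 118.7]), np.float64(1.1), np.float64(-0.4))
scene lowtop 129 (array([ 1.4, 11.6, 24.3]), np.float64(-1.2), np.float64(29.3))
scene hightop 76 (array([178.3, 195.5, 520.6]), np.float64(0.1), np.float64(41.7))
side rail 172 (array([ 61.1,  89.8, 118.7]), np.float64(2.0), np.float64(-0.7))
side lowtop 116 (array([-1.9,  8.7, 20.6]), np.float64(2.2), np.float64(29.6))
side hightop 59 (array([174.9, 196.3, 520.1]), np.float64(2.7), np.float64(41.9))
```

```bash
python3 - <<'E'
import pickle;from h import *
from bench import env
d=pickle.load(open("d1.pkl","rb"))
c=cloud(*d["brick"])
a=np.radians(161.0);e=np.array([np.cos(a),np.sin(a)]);n=np.array([np.cos(a-np.pi/2),np.sin(a-np.pi/2)])
q=c[:330,200:460].reshape(-1,3);q=q[(q[:,2]>3)&(q[:,2]<60)];s=(q[:,:2]-[529,268.5])@e;w=(q[:,:2]-[529,268.5])@n
for lo in range(-30,50,10):
    m=(s>=lo)&(s<lo+10)&(abs(w)>22)&(abs(w)<75)
    print(lo,m.sum(),"" if not m.any() else (w[m].min().round(),w[m].max().round(),q[m,2].max().round(1)))
# IK check of hooked poses
f=np.load("bed.npz");B,Rb=f["B"],f["Rb"]
for th in(0,10,20):
  Rt=Rb@R.from_euler("y",-th,degrees=True).as_matrix()@np.diag([1,-1,-1]); rpy=R.from_matrix(Rt).as_euler("xyz",degrees=True)
  for x in(100,130): print(th,x,rpy.round(1),env.inverse_kinematics((B+Rb@[x,0,15]).tolist(),rpy.tolist()))
E
```

```text
-30 0 
-20 0 
-10 0 
0 64 (np.float64(32.0), np.float64(50.0), np.float64(6.3))
10 160 (np.float64(31.0), np.float64(59.0), np.float64(8.3))
20 280 (np.float64(30.0), np.float64(72.0), np.float64(9.8))
30 356 (np.float64(29.0), np.float64(74.0), np.float64(11.3))
40 276 (np.float64(34.0), np.float64(73.0), np.float64(9.0))
0 100 [-180.   -15.   172.8] [ -8.44804753  34.65358957  95.81056849  -0.35146255  64.53298083
 -91.03319201]
0 130 [-180.   -15.   172.8] [ -8.51208709  31.55580514 100.15996474  -0.37379579  63.2810887
 -91.07811325]
10 100 [-180.   -25.   172.8] [ -8.35946838  39.86874401  88.70319109  -0.49452199  76.42422693
 -90.91487235]
10 130 [-180.   -25.   172.8] [ -8.4143758   36.78119873  93.35131381  -0.5220173   74.86333434
 -90.94440759]
20 100 [-180.   -35.   172.8] [ -8.28846471  45.41393062  81.77376267  -0.61214496  87.80776792
 -90.85024392]
20 130 [-180.   -35.   172.8] [ -8.33658245  42.30905146  86.76882744  -0.64091929  85.91728155
 -90.86744806]
```

```bash
python3 - <<'E'
from h import *
from bench import env
a=np.radians(161.0);e=np.array([np.cos(a),np.sin(a)]);g=np.array([529,268.5])-10*e
o=[180,0,161]
env.move_to([*g,60],o)
print(env.line_to([*g,3],velocity=80,contact_N=6)); print(env.read_state()["position"])
env.clamp(35); s=env.read_state(); print(s["finger_gap"],s["grasp_force"],s["position"],s["wrist_force"])
env.line_to([*g,90],velocity=100); env.dwell(.2); s=env.read_state(); print(s["t"],s["finger_gap"],s["grasp_force"],s["wrist_force"],s["moment"])
im,dp=env.get_image("wrist"); cv2.imwrite("pics/held.png",im)
E
```

```text
False
[538.71380508 265.34086979   3.26218263]
35.681464266074244 34.99972879886627 [538.43984225 265.25903317   2.99531877] [ 0.08818636 -0.03742504 -1.13983917]
7.5167 35.56922367734724 34.99917447566986 [ 0.26549977 -0.18115871 -1.73425223] [ 0.00350219 -0.00998996 -0.00831356]
```

View pics/held.png

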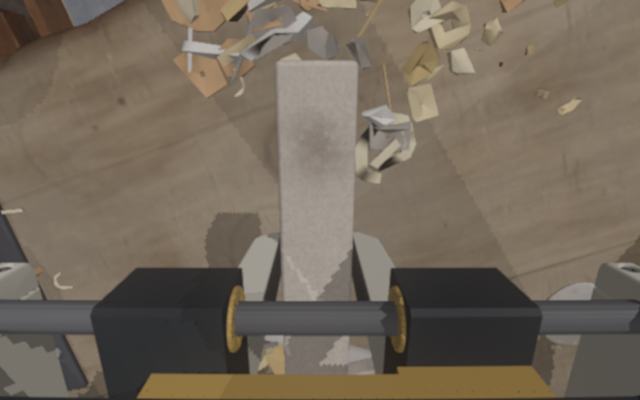

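```bash
cat >> h.py <<'E'
f=np.load("bed.npz");B,Rb=f["B"],f["Rb"]
CORNER=np.array([-72.5,0,3.0])   # low end bottom edge of the brick, tool frame
def tool_R(th): return Rb@R.from_euler("y",-th,degrees=True).as_matrix()@np.diag([1.,-1,-1])
def pose(corner,th):
    Rt=tool_R(th); return (B+Rb@np.array(corner,float)-Rt@CORNER).tolist(),R.from_matrix(Rt).as_euler("xyz",degrees=True).tolist()
def corner(s):
    Rt=R.from_euler("xyz",s["tool_rot"],degrees=True).as_matrix()
    return (Rb.T@(s["position"]+Rt@CORNER-B)).round(2), (Rb.T@s["wrist_force"]).round(2)
E
python3 - <<'E'
from h import *
from bench import env
s=env.read_state(); env.line_to([s["position"][0]-30,s["position"][1]-40,190],velocity=150)
env.move_to(*pose([36,1,60],12)); 
p,o=pose([36,1,15],12); env.line_to(p,o,velocity=80); env.dwell(.3)
s=env.read_state(); print("pre",s["t"],*corner(s),s["finger_gap"])
im,_=env.get_image("scene"); im2,_=env.get_image("side")
cv2.imwrite("pics/pre.png",np.hstack([cv2.resize(im[150:300,220:420],None,fx=2,fy=2),cv2.resize(im2[150:300,200:400],None,fx=2,fy=2)]))
p,o=pose([36,1,-6],12); print("hit",env.line_to(p,o,velocity=15,contact_N=3)); s=env.read_state(); print(s["t"],*corner(s))
E
```

```text
pre 10.5083 [35.88  1.03 15.33] [-0.84 -0.53 -1.83] 35.544286383896136
hit True
11.2333 [36.07  0.99  8.87] [-0.82  0.05  3.51]
```

View pics/pre.png

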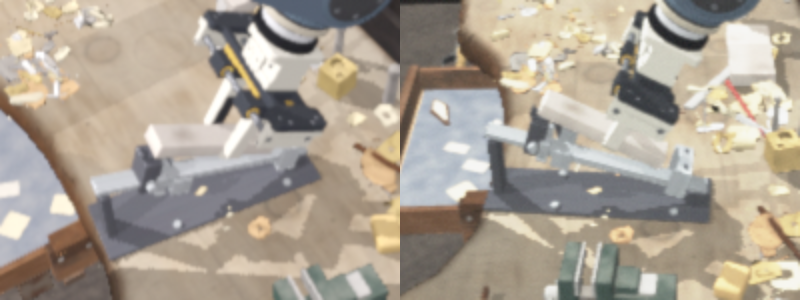

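The brick's tail is above the catch housing, which is why it touched early. I'll steepen the brick to 17° and enter closer to the lip.

```bash
python3 - <<'E'
from h import *
from bench import env
def go(c,th,v,N=None):
    p,o=pose(c,th); h=env.line_to(p,o,velocity=v,contact_N=N); s=env.read_state(); print(round(s["t"],2),h,*corner(s),s["tool_rot"][1].round(1),round(s["finger_gap"],2)); return h,corner(s)[0]
go([36,1,14],12,30)
go([26,1,12],17,40); env.dwell(.2)
h,c=go([26,1,-5],17,15,2.5)
if h and c[2]<4:
    go([26,1,c[2]+1],17,15); env.dwell(.2)
    go([-6,1,c[2]+1],17,15,3)
E
```

```text
11.56 False [36.01  1.   14.02] [-0.63  0.1  -2.46] -27.0 35.96
12.03 False [26.14  0.98 11.51] [-1.17 -0.23 -1.59] -32.0 35.79
13.07 True [26.26  1.   -1.92] [0.92 0.37 5.36] -32.1 36.12
13.32 False [26.    1.   -1.12] [-1.31  1.21 -2.14] -32.0 35.78
14.72 True [ 9.62  0.99 -1.57] [2.58 0.32 1.51] -32.1 36.01
```

```bash
python3 - <<'E'
from h import *
from bench import env
def go(c,th,v,N=None):
    p,o=pose(c,th); h=env.line_to(p,o,velocity=v,contact_N=N); s=env.read_state(); print(round(s["t"],2),th,h,*corner(s),s["tool_rot"][1].round(2),round(s["finger_gap"],2)); return h,corner(s)[0]
C=3.9
go([10.2,1,-1],17,15); env.dwell(.2)
for th in(15,14,13,12,11,10,9,8):
    h,_=go([C+20*np.sin(np.radians(th))+.5,1,-1.2],th,10,4)
    if h: break
im,_=env.get_image("scene"); im2,_=env.get_image("side")
cv2.imwrite("pics/hook.png",np.hstack([cv2.resize(im[150:300,220:420],None,fx=2,fy=2),cv2.resize(im2[150:300,200:400],None,fx=2,fy=2)]))
E
```

```text
14.97 17 False [10.17  1.   -1.08] [-1.24 -0.17 -0.75] -31.99 35.69
15.57 15 False [ 9.67  1.   -1.09] [ 0.08 -0.47 -0.89] -30.0 35.53
15.85 14 False [ 9.2   1.02 -1.07] [-1.17 -0.47 -1.48] -28.99 35.68
16.12 13 False [ 8.87  1.   -1.09] [-0.92  0.59 -1.35] -27.99 35.88
16.4 12 False [ 8.55  0.99 -1.11] [-0.94  0.51 -1.41] -26.99 35.72
16.61 11 True [ 7.99  0.99 -0.92] [-1.24  0.44  3.06] -25.93 36.15
```

View pics/hook.png

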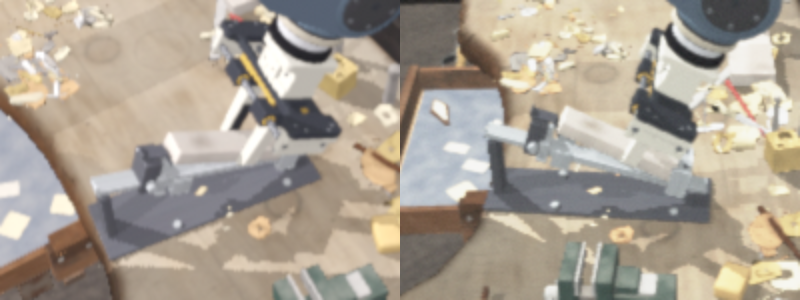

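Contact comes at 11°, as predicted for the ramp, and the low end is under the lip. Next I'll release, then press near the high end with closed fingers.

```bash
python3 - <<'E'
from h import *
from bench import env
env.open_gripper(); env.dwell(.2)
s=env.read_state(); Rt=R.from_euler("xyz",s["tool_rot"],degrees=True).as_matrix()
env.line_to((s["position"]-Rt[:,2]*70).tolist(),velocity=100)
env.clamp(10)
Rp=tool_R(4); o=R.from_matrix(Rp).as_euler("xyz",degrees=True).tolist()
P=lambda z:(B+Rb@np.array([3.9+144,0.7,z])).tolist()
env.move_to(P(75),o); env.dwell(.3)
def st(): s=env.read_state(); return round(s["t"],2),(Rb.T@(s["position"]-B)).round(1),(Rb.T@s["wrist_force"]).round(1)
print("above",*st()); im,_=env.get_image("side"); im1,_=env.get_image("scene")
cv2.imwrite("pics/rest.png",np.hstack([cv2.resize(im1[150:300,220:420],None,fx=2,fy=2),cv2.resize(im[150:300,200:400],None,fx=2,fy=2)]))
print(env.line_to(P(30),o,velocity=20,contact_N=2.5),*st())
E
```

```text
above 20.98 [147.3   0.7  74.7] [-0.2 -0.2  0.5]
True 22.45 [148.1   0.7  46.2] [-1.1 -0.4  1.3]
```

View pics/rest.png

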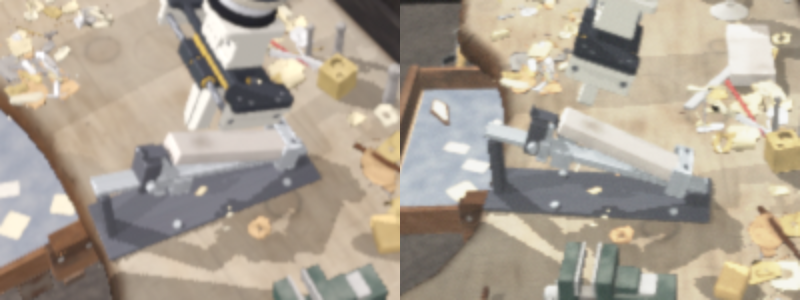

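The brick rests hooked at the low end and raised on the ramp at the high end. Now I'll press it down in small steps.

```bash
python3 - <<'E'
from h import *
from bench import env
o=R.from_matrix(tool_R(4)).as_euler("xyz",degrees=True).tolist()
P=lambda z:(B+Rb@np.array([3.9+144,0.7,z])).tolist()
def st(): s=env.read_state(); return round(s["t"],2),(Rb.T@(s["position"]-B)).round(1),(Rb.T@s["wrist_force"]).round(1)
for z in np.arange(44,14,-2):
    h=env.line_to(P(z),o,velocity=20,contact_N=14); t=st(); print(z,h,*t)
    if t[2][2]>22 or (h and t[1][2]<21): break
env.dwell(.3); print(*st())
E
```

```text
44 False 22.72 [148.    0.7  44. ] [1.8 0.2 3.4]
42 False 22.97 [148.    0.7  42. ] [2.1 0.5 1.7]
40 False 23.22 [148.    0.7  40. ] [2.6 0.2 3.8]
38 False 23.47 [147.8   0.7  37.7] [ 0.1  0.1 -1.1]
36 False 23.72 [147.9   0.7  35.8] [-1.  -0.   0.1]
34 False 23.97 [147.9   0.7  33.9] [-0.1  0.   0.4]
32 False 24.22 [148.    0.7  31.9] [ 0.   0.3 -0. ]
30 False 24.47 [148.    0.7  29.8] [ 0.3  0.  -0.1]
28 False 24.72 [148.    0.7  27.9] [-0.4  0.2  0.9]
26 False 24.97 [147.9   0.7  25.9] [0.2 0.6 0.5]
24 False 25.22 [147.9   0.7  23.9] [-0.8  0.4  0.2]
22 False 25.47 [148.    0.7  21.8] [ 0.1  0.  -0.5]
20 False 25.72 [147.8   0.7  20. ] [-0.5  0.1  0.8]
18 False 25.97 [147.6   0.7  19.6] [ 5.7 -0.3 19.1]
16 False 26.22 [147.6   0.7  19.5] [14.   0.9 37.1]
26.52 [147.6   0.7  19.4] [12.8 -0.4 37.1]
```

```bash
python3 - <<'E'
from h import *
from bench import env
o=R.from_matrix(tool_R(4)).as_euler("xyz",degrees=True).tolist()
P=lambda x,z:(B+Rb@np.array([x,0.7,z])).tolist()
env.line_to(P(148,60),o,velocity=80); env.line_to(P(170,150),[180,0,172.8],velocity=150)
env.dwell(.3); s=env.read_state(); print(s["t"],s["position"])
im,dp=env.get_image("wrist"); cv2.imwrite("pics/seat.png",im)
c=cloud(im,dp,env.camera_params("wrist"),s);c[...,2]+=1; b=(c-B)@Rb
m=(b[...,0]>30)&(b[...,0]<155)&(abs(b[...,1])<16)&(b[...,2]>5)&(b[...,2]<40)
q=b[m];A=np.c_[q[:,:2],np.ones(len(q))];k=np.linalg.lstsq(A,q[:,2],rcond=None)[0]
print("top tilt deg",np.degrees(k[:2]),"z range",np.percentile(q[:,2],[2,50,98]),"y",(np.percentile(b[(abs(b[...,2]-20)<4)&(b[...,0]>60)&(b[...,0]<120)&(abs(b[...,1])<40)][:,1],[2,98])))
for y in (0,-14,14):
    m=(abs(b[...,1]-y)<1.5)&(b[...,0]>150)&(b[...,0]<215)&(b[...,2]>-5)&(b[...,2]<60)
    q=b[m];q=q[q[:,0].argsort()];print(y,[tuple(r) for r in q[::max(1,len(q)//25)][:,[0,2]].round(0).astype(int).tolist()])
E
```

```text
28.2833 [480.42728862 -27.3219822  224.16884475]
top tilt deg [0.12847492 0.51061131] z range [18.70456652 19.95520051 21.20224265] y [-15.75987052  18.62369994]
0 [(150, 20), (153, 20), (157, 19), (160, 20), (164, 21), (176, 40), (179, 42), (182, 41), (185, 43), (188, 41), (190, 42), (193, 41), (195, 41), (197, 41), (199, 40), (201, 41), (204, 21), (204, 17), (204, 2), (204, 27), (206, 46), (207, 44), (207, 40), (209, 0), (212, 2), (215, 0)]
-14 [(150, 20), (153, 20), (156, 19), (159, 20), (162, 20), (164, 19), (166, 20), (168, 17), (169, 3), (169, 16), (170, 7), (185, 36), (188, 37), (190, 36), (192, 35), (194, 35), (196, 36), (198, 37), (200, 36), (202, 36), (203, 36), (204, 16), (204, 22), (204, 30), (204, 17), (204, 17)]
14 [(150, 20), (152, 20), (155, 20), (158, 20), (161, 19), (164, 20), (167, 20), (169, 12), (169, 11), (169, 4), (184, 36), (186, 37), (188, 37), (190, 35), (191, 36), (194, 37), (195, 37), (197, 35), (199, 36), (201, 36), (203, 37), (204, 24), (204, -2), (204, -5), (204, -1), (204, 26), (204, 9)]
```

View pics/seat.png

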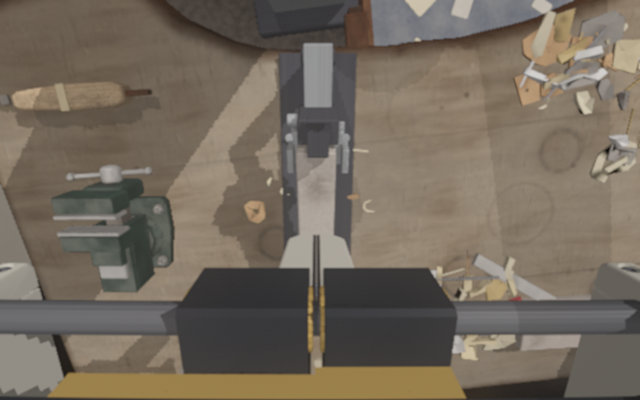

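The brick lies flat, with 0.1° of tilt relative to the rail and its high end at c + 165 mm. The leaf at (318,150) overlaps the brick's end and is back at its rest position. Handing in.

```bash
python3 -c "
from bench import env
print(env.sign_off())"
```

```text
the job is handed in; nothing more can be done
None
```

The narrow brick is hooked under the low lip and lies flat on the rail with the catch snapped over it; the job was handed in at about 28 s, though the final press reached about 37 N (more than the light force asked for), and the bystanders were not handled.

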